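# Load the ring magazine and feed the first ring under the dial gauge

### The job

Draw the feed slide fully back, drop the three dark steel rings one on another into the magazine tube so that they lie flat as one column, then push the slide fully home by its knob so that the bottom ring comes to rest under the tip of the dial gauge and the other two stay in the tube. Do not touch the dial gauge, and leave everything else on the bench where it is.

Things in the scene. Friction and masses are not known exactly. Their poses are not given: they have to be found in the camera images.
- feeder: the hand-fed gauging station, a green base plate 110 mm wide (x) and 425 mm long (y), bolted down. Origin on the bench under the axis of the magazine tube; z up; its y axis is the feed direction, from the knob end (y = -217 mm) through the tube (y = 0) to the dial gauge (y = +132 mm). The base is 20 mm thick; its top, the bed, carries two aluminium guide rails (18 mm high, inner faces at x = +-31.5 mm) that form a channel along y in which the feed slide and the rings run.
- tube_mouth (a point): centre of the open top of the magazine tube, 94 mm above the bench. Upright aluminium tube on the rails with a blue rim: bore 63 mm, outside 71 mm (rim 80 mm), the mouth flared over its top 8 mm from 63 to 73 mm, narrow sight slots at front and back. Its lower edge hangs 22 mm above the bed, so just the bottom ring can pass out beneath it.
- tube_floor (a point): point on the bed (20 mm above the bench) on the tube's axis. With the slide fully back a ring dropped into the tube comes to rest flat on the bed here, with its centre 29 mm above the bench; the next ones lie on it at 47 and 65 mm. With the slide anywhere further forward, rings in the tube land on its top or its edge instead.
- station (a point): point on the bed (20 mm above the bench) where the fed ring's centre belongs, 110 mm along the feeder's y from the tube's axis, just before a dark end stop and with the gauge's tip resting on the ring.
- slide (a joint): feed slide, a bronze plate 60.5 mm wide and 16 mm high running in the channel: 0 = drawn fully back against its stop (its front face 1 mm clear of a ring in the tube), 0.111 m = pushed fully home, against its other stop (the ring it pushes is then at the station, and the rings left in the tube stand on the slide, centres 45 and 63 mm above the bench). It stays where it is left; moving it takes 2 to 8 N, more only at the stops. Found somewhere in between at the start.
- slide_knob (a point): centre of the top of the slide's black upright knob, 24 mm diameter and 40 mm tall, its top 88 mm above the bench; it moves with the slide along the feeder's y, from 185 mm behind the tube's axis (slide back) to 74 mm behind it (slide home).
- spindle (a joint): sprung spindle of the dial gauge: 0 = hanging free, its round tip 15.5 mm above the bed; about 0.0025 m when a ring sits under it. It is lifted by the ring sliding in (about 0.5 N).
- gauge: the dial gauge and its stand, at the end of the feeder: steel column at y = +184 mm, 185 mm high, with an arm that holds a 58 mm round dial (centre 140 mm above the bench) and its stem over y = +132 mm. Not to be touched. Origin as the feeder's.
- ring1: one of three equal dark-grey steel rings to load: 60 mm outside diameter, 34 mm bore, 18 mm thick, about 0.25 kg, lying flat on the bench at the start. Origin at the ring's centre (9 mm above its underside); z is the ring's axis.
- ring2: one of three equal dark-grey steel rings to load: 60 mm outside diameter, 34 mm bore, 18 mm thick, about 0.25 kg, lying flat on the bench at the start. Origin at the ring's centre (9 mm above its underside); z is the ring's axis.
- ring3: one of three equal dark-grey steel rings to load: 60 mm outside diameter, 34 mm bore, 18 mm thick, about 0.25 kg, lying flat on the bench at the start. Origin at the ring's centre (9 mm above its underside); z is the ring's axis.
- setting_ring: bystander: brass setting ring, 76 mm diameter, 26 mm high, among the rings; too big for the tube. Origin at the centre of its underside.
- block_case: bystander: wooden gauge-block case, 72 x 52 x 29 mm, among the rings. Origin at the centre of its underside.
- caliper: bystander: digital caliper, 235 mm long (x), lying beyond the feeder. Origin under the middle of its beam.
- spray_bottle: bystander: green spray bottle, 76 mm diameter, 185 mm tall, on the left. Origin at the centre of its underside.
- screwdriver: bystander: screwdriver, 200 mm long, lying on the right. Origin at its underside, x along it.
- oil_jar: bystander: amber jar with black cap, 60 mm diameter, 75 mm tall, on the right. Origin at the centre of its underside.
There are look-alikes about, which are no part of the job. Leave any green or red look-alike of the ring3 alone.

How it is judged:
By the outcome, as a careful person would: the job done as asked, in the order asked, and still so for the second after the job is handed in, with the robot touching nothing.
It also fails if it takes over 72 s, if anything falls off the work surface, if the arm or the gripper's body presses on something with over 40 N, if the wrist force passes 120 N, or if a joint passes its speed limit or range.

### The arm

A 7-joint arm with a two-finger parallel gripper is mounted at the origin on the work surface. World frame = base frame: x ahead of the robot, y to its left, z up, the work surface at z = 0. Lengths are in m, angles in rad, forces in N, time in s.
With the tool pointing down it reaches from about 0.4 to 0.875 m from the base axis. Payload 19.3 kg.
Tool frame: the origin (TCP) lies midway between the tips of the shut fingers; the grasp point (between the pads) lies bot.tcp_to_grasp behind it (bot.tcp_to_grasp is the distance from the TCP to the grasp point, in m); z points along the fingers, y is the line along which they close (so a half turn about z gives the same grasp; the last joint's range is limited). The gripper opens to 85 mm and grips with 20 to 120 N. Pads are 22 mm wide; open, the fingers measure 114 mm over their backs; the gripper's body (76 mm by 85 mm) begins 54 mm behind the grasp point. The pads swing forward as they close: fully open they stand 13 mm farther back than shut.
Start: joints at [-1.19, 0.521, -0.036, 1.599, 0.021, 1.021, -0.113], TCP at [0.272, 0.563, 0.231] pointing down, gripper open.
Joint ranges: [-2.91, 2.91], [-0.3, 2.13], [-1.5, 1.42], [0.17, 2.43], [-1.26, 4.41], [0.16, 1.93], [-2.52, 2.52]. Speed limits (rad/s): [1.89, 1.89, 2.39, 2.39, 3.01, 3.01, 3.01].

### API

Orientations are given as [roll, pitch, yaw] about the fixed x, y, z axes, in that order (R = Rz(yaw) Ry(pitch) Rx(roll)).
In Python, from workcell import observe, imaging, bot gives the robot as it stands.
- The arm moves only by the tool send_rows, never from a script. Its argument "plan" is text: rows parted by semicolons, each of 7 numbers parted by spaces: the shift along the tool's x, y, z in m, then the turn, a rotation vector about the tool's x, y, z in degrees, then the finger opening in m, from 0 to 0.0854. In form: dx dy dz rx ry rz claw; .... A call has 1 to 10 rows; each row is the pose to reach, as a shift and turn from the pose commanded when the call began, along the tool's axes at that moment; what a row does not reach only later rows make up. A row lasts 1/12 s, in which the tool goes at most 41.7 mm and 7.16 degrees, less where a joint would pass 70% of its speed; a pose out of reach is approached as far as the arm can. A call with a gripper value outside its range is refused whole. The fingers move at their own pace and stop on an object; "grip_force" is the grip in N (left out, the last holds). Time passes only in rows, so rows that repeat a pose let the fingers close. It gives the time, the measured TCP pose, the force, the opening and the grip force at its end, in the units of the state.
- observe(): the state, without advancing time (a new reading comes with each control period).
- imaging.grab_frame(name): name is "scene" or "side" or "wrist"; returns a dict with "color" (480x640x3 uint8, red, green, blue), "fx", "fy", "cx", "cy" (pixels), "eye" and "orientation" of the camera in the world; the wrist camera has in their place "tool_from_camera" (4x4, takes a point from camera to tool coordinates, whose origin is the TCP and whose axes are the flange's). Camera axes: x right, y down, z forward; pixel columns grow to the right and rows downward; lengths in m; the calibration is good to about 2 mm. The wrist camera is an equidistant fisheye: a pixel r from the principal point sees the ray r / f radians off the axis. A picture is of the moment at which its call begins: read the wrist's pose just before it. There is no depth.
- bot.job_done(): hands the job in; it is judged then, once.
The state is a dict: "clock": time; "qpos": joint angles; "qd": joint speeds; "joint_efforts": joint torques, N m; "position": TCP position; "tool_rot": TCP orientation; "force": force on the tool from outside, world axes, zero at the start; "moment": the same for the moment, N m; "grip_width": finger opening in m; "finger_force": force on a finger pad.
Only numpy, scipy, OpenCV 4.12 (cv2) and the standard library are available. Lean on these libraries where they do the work, as an engineer would, in place of code of your own. Each camera call takes 0.05 s, during which the arm holds its last target. There are 200 camera calls.

## Working session

There is one attempt and no reset: what is moved stays moved. The work goes in short steps, Python scripts to look and compute and a tool call to move; the robot and the scene stay as the last step left them, time stands still between calls to the robot, and variables do not carry over. Pictures are saved under pics/ and viewed, at most 10 in all, crops included, and the job is handed in when it is done.

Besides the shell and the picture viewer there is one more tool, called after ">>>" by a JSON object that holds its "method" and its "body", one argument or row to a line. send_rows: Moves the arm, as the interface text tells. Its arguments: {"type":"object","properties":{"plan":{"type":"string"},"grip_force":{"type":"number"}},"required":["plan"]}

```bash
ls; mkdir -p pics; python3 - <<'E'
from workcell import observe, imaging, bot
import cv2
s=observe();print(s); print(bot.tcp_to_grasp)
for n in("scene","side","wrist"):
    f=imaging.grab_frame(n);cv2.imwrite(f"pics/{n}0.png",f["color"][:,:,::-1]);print(n,{k:v for k,v in f.items() if k!="color"})
E
```

```text
pics
{'clock': 0.0, 'qpos': array([-1.1902242 ,  0.52199895, -0.03632342,  1.60001975,  0.02120028,
        1.02109114, -0.11277331]), 'qd': array([-1.93149975e-03,  1.55653990e-03, -8.30951203e-04, -4.89251020e-04,
        8.06077945e-05, -6.36806196e-04,  9.55004747e-04]), 'joint_efforts': array([-5.88770363e-04, -9.27122068e+01,  1.98020540e+00, -3.69928980e+01,
        1.79932552e-02,  8.41161353e-03,  5.10856125e-05]), 'position': array([0.27217448, 0.56224335, 0.23073096]), 'tool_rot': array([-3.14046354e+00,  8.33371843e-05,  2.69083420e+00]), 'force': array([ 0.28035359,  0.7799864 , -0.18790432]), 'moment': array([ 0.02687933, -0.01803575, -0.00693979]), 'finger_force': 0.0, 'grip_width': 0.08532957230639278}
0.0187
scene {'fx': 610.2311008050912, 'fy': 610.2311008050912, 'cx': 320.828123983041, 'cy': 240.0163781278047, 'eye': array([ 1.54310334, -0.11390904,  1.1779458 ]), 'orientation': array([-2.39997884,  0.02066449,  1.41157039])}
side {'fx': 508.46123439390504, 'fy': 508.46123439390504, 'cx': 327.79274383667706, 'cy': 242.73777673716728, 'eye': array([ 0.27035787, -0.62146784,  0.86750102]), 'orientation': array([-2.43496887e+00, -2.37820809e-03, -4.12753055e-01])}
wrist {'fx': 371.64829954431775, 'fy': 371.64829954431775, 'cx': 316.83010553423816, 'cy': 230.31689626547856, 'tool_from_camera': array([[ 1.18733392e-03, -9.61734959e-01, -2.73978940e-01,
         6.92323721e-02],
       [ 9.99999287e-01,  1.17635901e-03,  2.04349579e-04,
        -1.21932304e-03],
       [ 1.25767462e-04, -2.73978987e-01,  9.61735670e-01,
        -1.41565420e-01],
       [ 0.00000000e+00,  0.00000000e+00,  0.00000000e+00,
         1.00000000e+00]])}
```

View pics/scene0.png

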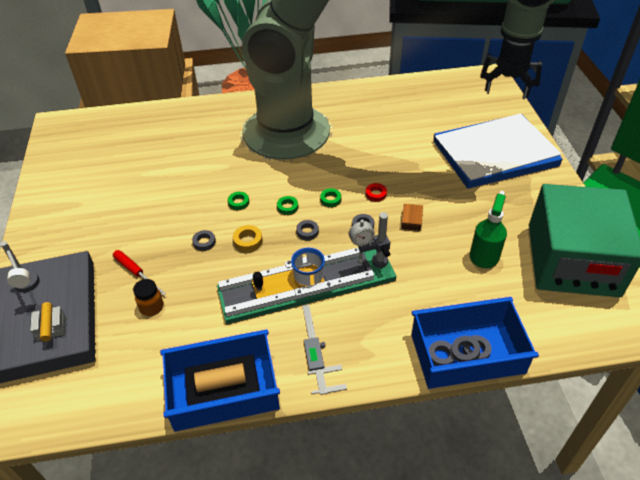

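View pics/side0.png

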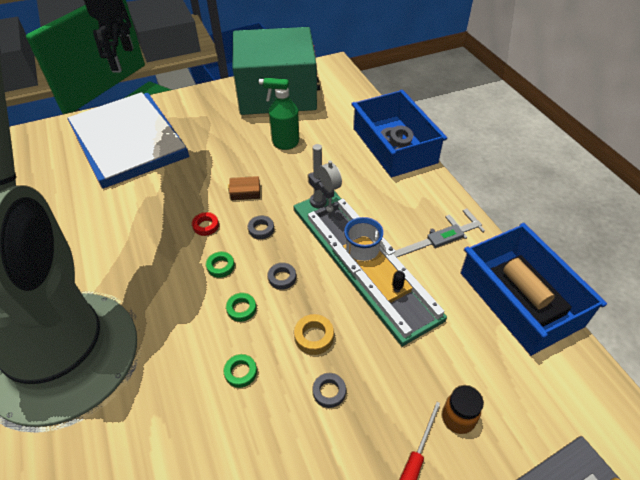

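Candidates (scene px): dark rings on the bench at (204,240), (307,229) and (362,222, half hidden by the gauge); in the side view these are (330,390), (282,275) and (261,227). Look-alikes: green (238,200), (288,205), (330,198); red (376,191); brass setting ring (247,238); grey rings in the blue bin (465,348). I choose the three dark ones on the bench. The tube rim is at scene (309,260), the knob at (258,280).

```bash
cat > h.py <<'E'
from workcell import observe, imaging, bot
import cv2, numpy as np
from scipy.spatial.transform import Rotation as R
def rot(rpy): return R.from_euler('xyz',rpy).as_matrix()
def ray(f,px,s=None):
    u=(np.array(px,float)-[f["cx"],f["cy"]])/f["fx"]
    if "eye" in f: return f["eye"], rot(f["orientation"])@np.array([u[0],u[1],1])
    th=np.hypot(*u); d=np.array([*(u/max(th,1e-9)*np.sin(th)),np.cos(th)])
    T=np.eye(4);T[:3,:3]=rot(s["tool_rot"]);T[:3,3]=s["position"];T=T@f["tool_from_camera"]
    return T[:3,3],T[:3,:3]@d
def hit(f,px,z,s=None):
    o,d=ray(f,px,s); return o+d*(z-o[2])/d[2]
def meet(r1,r2):
    A=sum(np.eye(3)-np.outer(d,d)/(d@d) for _,d in(r1,r2)); b=sum((np.eye(3)-np.outer(d,d)/(d@d))@o for o,d in(r1,r2))
    return np.linalg.solve(A,b)
def topix(f,pts,s):  # world -> pixel, wrist fisheye
    T=np.eye(4);T[:3,:3]=rot(s["tool_rot"]);T[:3,3]=s["position"];T=np.linalg.inv(T@f["tool_from_camera"])
    q=np.atleast_2d(pts)@T[:3,:3].T+T[:3,3]; r=np.hypot(q[:,0],q[:,1]); th=np.arctan2(r,q[:,2])
    return np.c_[q[:,0]/r*th*f["fx"]+f["cx"],q[:,1]/r*th*f["fy"]+f["cy"]]
def blobs(mask,box,amin=60):
    m=np.zeros_like(mask); x0,y0,x1,y1=box; m[y0:y1,x0:x1]=mask[y0:y1,x0:x1]
    c,_=cv2.findContours(m,cv2.RETR_EXTERNAL,cv2.CHAIN_APPROX_NONE)
    return sorted([k for k in c if cv2.contourArea(k)>amin],key=cv2.contourArea,reverse=True)
E
python3 - <<'E'
from h import *
np.set_printoptions(precision=4,suppress=True)
f=imaging.grab_frame("side"); g=imaging.grab_frame("scene")
def hsv(f): return cv2.cvtColor(f["color"],cv2.COLOR_RGB2HSV)
h=hsv(f); hs=hsv(g)
dark=lambda h:((h[:,:,1]<70)&(h[:,:,2]<150)).astype(np.uint8)
blue=lambda h:cv2.inRange(h,(100,90,40),(125,255,255))
for n,(x,y) in dict(r_a=(330,390),r_b=(282,275),r_c=(261,227)).items():
    for c in blobs(dark(h),(x-25,y-25,x+25,y+25))[:1]:
        e=cv2.fitEllipse(cv2.convexHull(c)); print(n,e[0],e[1],hit(f,e[0],.011))
for n,(x,y) in dict(r_a=(204,240),r_b=(307,229)).items():
    for c in blobs(dark(hs),(x-18,y-16,x+18,y+16))[:1]:
        e=cv2.fitEllipse(cv2.convexHull(c)); print(n,e[0],e[1],hit(g,e[0],.011))
c=blobs(blue(h),(330,205,395,275))[0];e=cv2.fitEllipse(cv2.convexHull(c));print("rim",e,hit(f,e[0],.092))
c=blobs(blue(hs),(280,235,335,285))[0];e=cv2.fitEllipse(cv2.convexHull(c));print("rim",e,hit(g,e[0],.092))
for F,hh,b in((f,h,(280,180,460,350)),(g,hs,(205,235,410,330))):
    m=cv2.inRange(hh,(50,90,20),(85,255,255)); P=np.vstack(blobs(m,b,15))
    print("green box",[hit(F,q,.02)[:2] for q in P[[P[:,0,0].argmin(),P[:,0,0].argmax(),P[:,0,1].argmin(),P[:,0,1].argmax()],0]])
for F,hh,b in((f,h,(385,262,412,300)),(g,hs,(248,266,268,296))):
    c=blobs(cv2.inRange(hh,(0,0,0),(180,255,45)),b,20)[0]; print("knob",cv2.boundingRect(c))
cv2.imwrite("pics/crop1.png",np.hstack([cv2.resize(f["color"][180:420,200:460],None,fx=1.5,fy=2)[:480,:,::-1],cv2.resize(g["color"][190:310,190:400],(390,480))[:,:,::-1]]))
E
```

```text
r_a (329.06280517578125, 389.7706298828125) (33.24543380737305, 34.5960578918457) [ 0.4298 -0.268   0.011 ]
r_b (281.7117004394531, 275.3996887207031) (26.75676727294922, 28.155475616455078) [0.4407 0.0035 0.011 ]
r_c (260.8146057128906, 226.79507446289062) (23.42615509033203, 26.138301849365234) [0.445 0.152 0.011]
r_a (203.4403076171875, 239.83482360839844) (19.328054428100586, 22.860214233398438) [ 0.4287 -0.2696  0.011 ]
r_b (307.0650329589844, 229.4297637939453) (19.228425979614258, 22.19744110107422) [0.4398 0.0021 0.011 ]
rim ((363.1254577636719, 232.03863525390625), (30.381669998168945, 38.95098876953125), 97.26441955566406) [ 0.6153 -0.0183  0.092 ]
rim ((307.5539855957031, 260.6851501464844), (26.611175537109375, 33.749977111816406), 86.82305145263672) [ 0.6165 -0.0193  0.092 ]
green box [array([0.5353, 0.1753]), array([ 0.8339, -0.0466]), array([0.6402, 0.1809]), array([ 0.5888, -0.2454])]
green box [array([ 0.5931, -0.2403]), array([0.6441, 0.1889]), array([0.5448, 0.151 ]), array([ 0.7084, -0.2248])]
knob (393, 271, 12, 21)
knob (253, 272, 10, 18)
```

View pics/crop1.png

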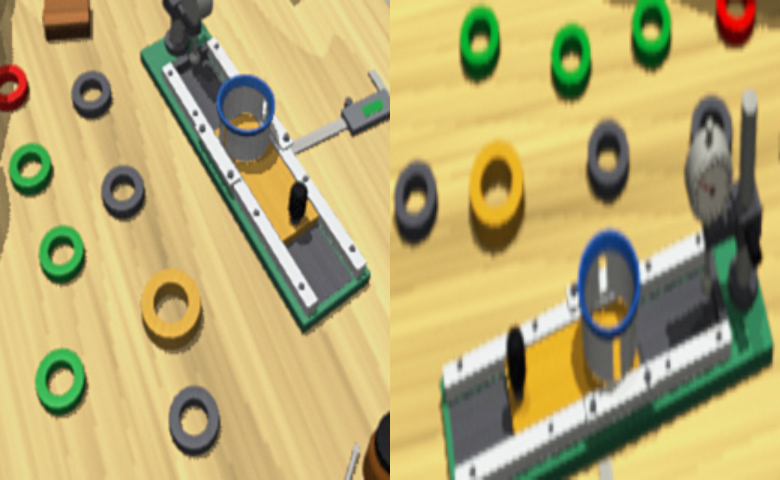

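The crop confirms three dark-grey rings, distinct from the greens, red and brass; the slide is partly forward, under the tube, and the knob is behind it. Next: work out neighbours, the knob, and the first move.

```bash
cat >> h.py <<'E'
np.set_printoptions(precision=4,suppress=True)
C=np.array([.616,-.019]); YAW=np.radians(7.3)
ex=np.array([np.cos(YAW),np.sin(YAW)]); ey=np.array([-np.sin(YAW),np.cos(YAW)])
def feed(p): d=np.array(p)[:2]-C; return np.array([d@ex,d@ey])
def go(target,yawdeg,s=None):
    s=s or observe(); R0=R.from_euler('xyz',s["tool_rot"]); Rt=R.from_euler('xyz',[180,0,yawdeg],degrees=True)
    print("shift",np.round(R0.inv().apply(np.array(target)-s["position"]),4),"turn",np.round((R0.inv()*Rt).as_rotvec(degrees=True),2))
E
python3 - <<'E'
from h import *
f=imaging.grab_frame("side"); g=imaging.grab_frame("scene")
k=meet(ray(f,(399,275)),ray(g,(258,276))); print("knob",k,feed(k), feed(hit(f,(399,274),.088)),feed(hit(g,(258,275),.088)))
for n,p in dict(g1=(220,264),g2=(240,306),g3=(240,370),red=(205,223),brass=(314,333),case=(244,188)).items(): print(n,hit(f,p,.012)[:2])
go([*(C+ey*-.12),.25],97.3)
E
```

```text
knob [ 0.634  -0.1381  0.0823] [ 0.0027 -0.1205] [ 0.0011 -0.1214] [ 0.0046 -0.1205]
g1 [0.3303 0.0839]
g2 [ 0.3376 -0.0355]
g3 [ 0.2962 -0.1687]
red [0.3316 0.2131]
brass [ 0.4494 -0.1515]
case [0.4484 0.2887]
shift [-0.6283 -0.4741 -0.0187] turn [-0.02  0.01 56.87]
```

>>> {"method": "send_rows", "body": {
  "plan": "-0.1 -0.07 -0.1 0 0 10 0.085;-0.628 -0.474 -0.1 0 0 56.9 0.085;-0.628 -0.474 -0.1 0 0 56.9 0.085;-0.628 -0.474 -0.1 0 0 56.9 0.085;-0.628 -0.474 -0.1 0 0 56.9 0.085;-0.628 -0.474 -0.1 0 0 56.9 0.085;-0.628 -0.474 -0.1 0 0 56.9 0.085;-0.628 -0.474 -0.1 0 0 56.9 0.085;-0.628 -0.474 -0.1 0 0 56.9 0.085;-0.628 -0.474 -0.1 0 0 56.9 0.085"
}}

```text
clock: 1.18
position: [0.4581, 0.2001, 0.2946]
tool_rot: [3.141, -0.0, 1.697]
force: [0.5, -0.1, -0.0]
grip_width: 0.0852
finger_force: 0.0
```

```bash
python3 - <<'E'
from h import *
s=observe();print(s["clock"],s["position"],s["tool_rot"],s["qpos"]); go([*(C+ey*-.12),.22],97.3)
E
```

```text
1.1833 [0.4581 0.2001 0.2946] [ 3.1412 -0.0003  1.6971] [-0.7855  0.2596  0.3153  1.8557 -0.0926  1.0399 -0.3069]
shift [-0.3573  0.1291  0.0745] turn [ 0.02 -0.02 -0.06]
```

>>> {"method": "send_rows", "body": {
  "plan": "-0.1 0.035 0 0 0 0 0.085;-0.357 0.129 0.04 0 0 0 0.085;-0.357 0.129 0.07 0 0 0 0.085;-0.357 0.129 0.07 0 0 0 0.085;-0.357 0.129 0.07 0 0 0 0.085;-0.357 0.129 0.07 0 0 0 0.085;-0.357 0.129 0.07 0 0 0 0.085;-0.357 0.129 0.07 0 0 0 0.085;-0.357 0.129 0.07 0 0 0 0.085;-0.357 0.129 0.07 0 0 0 0.085"
}}

```text
clock: 2.02
position: [0.6313, -0.1421, 0.2225]
tool_rot: [-3.14, 0.002, 1.693]
force: [-0.6, -1.5, 0.2]
grip_width: 0.0848
finger_force: 0.0
```

>>> {"method": "send_rows", "body": {
  "plan": "0 0 0 0 0 0 0.085;0 0 0 0 0 0 0.085"
}}

```text
clock: 2.18
position: [0.6306, -0.1364, 0.2235]
tool_rot: [-3.141, -0.0, 1.696]
force: [-0.0, 0.4, -0.2]
grip_width: 0.0847
finger_force: 0.0
```

```bash
python3 - <<'E'
from h import *
s=observe();f=imaging.grab_frame("wrist");print(s["clock"],s["position"],s["tool_rot"]); go([*(C+ey*-.12),.22],97.3)
cv2.imwrite("pics/w1.png",f["color"][:,:,::-1])
print(topix(f,[[*(C+ey*-.12),.088],[*C,.094]],s))
E
```

```text
2.1833 [ 0.6306 -0.1364  0.2235] [-3.1407 -0.0001  1.6963]
shift [-0.0028  0.0002  0.004 ] turn [-0.02 -0.03 -0.02]
[[318.072  219.0791]
 [318.0381  59.3513]]
```

View pics/w1.png

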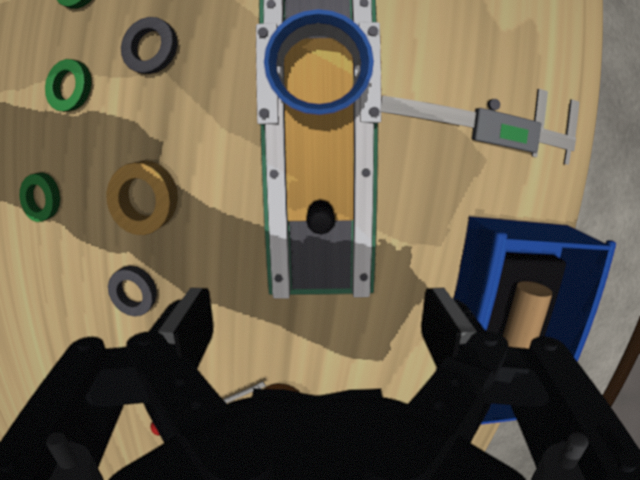

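The wrist view shows the tube rim centred near (319,61) and the knob top near (320,214). Both agree with the predictions to a few px. The slide's front lies under the tube.

```bash
python3 - <<'E'
from h import *
s=observe();f=imaging.grab_frame("wrist");h=cv2.cvtColor(f["color"],cv2.COLOR_RGB2HSV)
c=blobs(cv2.inRange(h,(100,110,40),(125,255,255)),(245,0,395,130))[0]
P=np.array([hit(f,q,.092,s)[:2] for q in cv2.convexHull(c)[:,0]]);(x,y),r=cv2.minEnclosingCircle((P*1000).astype(np.float32));print("rim",x,y,r)
A=np.c_[2*P,np.ones(len(P))];q=np.linalg.lstsq(A,(P**2).sum(1),rcond=None)[0];print("lsq",q[:2],np.sqrt(q[2]+q[:2]@q[:2]))
c=blobs(cv2.inRange(h,(0,0,0),(180,255,40)),(295,190,345,245))[0];b=cv2.boundingRect(c);print(b)
k=hit(f,(b[0]+b[2]/2,b[1]+b[2]/2),.088,s);print("knob",k,feed(k))
# channel edges: bed grey/white transitions on rows
for v in (150,260):
    g=f["color"][v,240:400].astype(int).sum(1); d=np.diff(g); i=np.argsort(-abs(d))[:6]; print(v,sorted((int(k)+240,int(d[k])) for k in i))
go([*k[:2],.055],97.3)
E
```

```text
rim 616.1558837890625 -19.05922508239746 40.01350021362305
lsq [ 0.6163 -0.0192] 0.03955019382570365
(306, 202, 29, 34)
knob [ 0.633  -0.1347  0.088 ] [ 0.0021 -0.1169]
150 [(265, 140), (282, -133), (283, -135), (354, 137), (355, 119), (372, -136)]
260 [(269, 78), (286, -79), (287, -89), (353, 106), (369, -96), (370, -99)]
shift [-0.0003  0.0022  0.1693] turn [ 0.01 -0.03  0.03]
```

```bash
python3 - <<'E'
from h import *
s=observe();f=imaging.grab_frame("wrist")
a=hit(f,(318.8,150),.038,s);b=hit(f,(319.8,260),.038,s);print(a,b,feed(a),feed(b),np.degrees(np.arctan2(-(a-b)[0],(a-b)[1])))
E
```

```text
[ 0.6259 -0.0867  0.038 ] [ 0.6401 -0.188   0.038 ] [ 0.0012 -0.0684] [ 0.0024 -0.1707] 7.9932597791643945
```

>>> {"method": "send_rows", "body": {
  "plan": "0 0.001 0.04 0 0 0 0.085;0 0.001 0.08 0 0 0 0.085;0 0.001 0.12 0 0 0 0.085;0 0.001 0.15 0 0 0 0.085;0 0.001 0.169 0 0 0 0.085;0 0.001 0.169 0 0 0 0.085;0 0.001 0.169 0 0 0 0.02;0 0.001 0.169 0 0 0 0.02;0 0.001 0.169 0 0 0 0.02;0 0.001 0.169 0 0 0 0.02",
  "grip_force": 30
}}

```text
clock: 3.17
position: [0.6326, -0.1357, 0.0568]
tool_rot: [3.139, 0.0, 1.698]
force: [-0.3, -0.8, 0.2]
grip_width: 0.0382
finger_force: 0.0
```

>>> {"method": "send_rows", "body": {
  "plan": "0 0 0 0 0 0 0.02;0 0 0 0 0 0 0.02;0 0 0 0 0 0 0.02;0 0 0 0 0 0 0.02"
}}

```text
clock: 3.5
position: [0.6332, -0.1356, 0.0564]
tool_rot: [3.139, 0.0, 1.698]
force: [2.5, 2.4, 7.5]
grip_width: 0.0226
finger_force: 30.2
```

>>> {"method": "send_rows", "body": {
  "plan": "-0.01 0 0 0 0 0 0.02;-0.02 0 0 0 0 0 0.02;-0.03 0 0 0 0 0 0.02;-0.04 0.0005 0 0 0 0 0.02;-0.05 0.0005 0 0 0 0 0.02;-0.058 0.0005 0 0 0 0 0.02;-0.064 0.001 0 0 0 0 0.02;-0.067 0.001 0 0 0 0 0.02;-0.069 0.001 0 0 0 0 0.02;-0.069 0.001 0 0 0 0 0.02"
}}

```text
clock: 4.33
position: [0.6423, -0.2012, 0.0557]
tool_rot: [3.141, -0.004, 1.699]
force: [-1.2, 14.3, 7.6]
grip_width: 0.0226
finger_force: 30.8
```

>>> {"method": "send_rows", "body": {
  "plan": "-0.002 0 0 0 0 0 0.02;-0.003 0 0 0 0 0 0.02;-0.003 0 0 0 0 0 0.02"
}}

```text
clock: 4.58
position: [0.6425, -0.2031, 0.0554]
tool_rot: [3.141, -0.005, 1.7]
force: [-0.3, 18.3, 6.0]
grip_width: 0.0227
finger_force: 30.9
```

```bash
sed -i 's/C=np.array(\[.616,-.019\]); YAW=np.radians(7.3)/C=np.array([.6162,-.0191]); YAW=np.radians(8)/' h.py; python3 - <<'E'
from h import *
s=observe();print(s["position"],feed(s["position"]),s["force"]); go([.4293,-.2688,.16],97.3)
E
```

```text
[ 0.6425 -0.2031  0.0554] [ 0.0004 -0.1859] [-0.3296 18.3474  5.9632]
shift [-0.0372 -0.2199 -0.1048] turn [ 0.02 -0.27  0.11]
```

>>> {"method": "send_rows", "body": {
  "plan": "0 0 0 0 0 0 0.085;0 0 0 0 0 0 0.085;0 0 0 0 0 0 0.085;0 0 -0.02 0 0 0 0.085;0 0 -0.06 0 0 0 0.085;0 0 -0.1 0 0 0 0.085;-0.034 -0.22 -0.105 0 0 0 0.085;-0.034 -0.22 -0.105 0 0 0 0.085;-0.034 -0.22 -0.105 0 0 0 0.085;-0.034 -0.22 -0.105 0 0 0 0.085"
}}

```text
clock: 5.42
position: [0.4798, -0.2536, 0.1592]
tool_rot: [3.141, 0.001, 1.698]
force: [0.7, -1.8, 0.3]
grip_width: 0.0848
finger_force: 0.0
```

>>> {"method": "send_rows", "body": {
  "plan": "0 0 0 0 0 0 0.085;0 0 0 0 0 0 0.085;0 0 0 0 0 0 0.085;0 0 0 0 0 0 0.085"
}}

```text
clock: 5.75
position: [0.4827, -0.2529, 0.1589]
tool_rot: [3.141, 0.0, 1.699]
force: [-0.1, 0.9, 0.3]
grip_width: 0.0854
finger_force: 0.0
```

```bash
cat >> h.py <<'E'
def circ(P):
    A=np.c_[2*P,np.ones(len(P))];q=np.linalg.lstsq(A,(P**2).sum(1),rcond=None)[0];return q[:2],np.sqrt(q[2]+q[:2]@q[:2])
def ringat(guess,z=.018):
    s=observe();f=imaging.grab_frame("wrist");h=cv2.cvtColor(f["color"],cv2.COLOR_RGB2HSV)
    u,v=topix(f,[*guess,z],s)[0].astype(int)
    m=cv2.inRange(h,(0,0,0),(180,95,125)); n=70
    box=(max(u-n,0),max(v-n,0),u+n,v+n); mm=np.zeros_like(m); mm[box[1]:box[3],box[0]:box[2]]=m[box[1]:box[3],box[0]:box[2]]
    cs,hr=cv2.findContours(mm,cv2.RETR_CCOMP,cv2.CHAIN_APPROX_NONE)
    for c,k in zip(cs,hr[0]):
        if cv2.contourArea(c)>400:
            P=np.array([hit(f,q[0],z,s)[:2] for q in (cv2.convexHull(c) if k[3]<0 else c)]); print("outer" if k[3]<0 else "bore",*circ(P))
    return f,s
E
python3 - <<'E'
from h import *
f,s=ringat([.4293,-.2688]);print(s["position"],s["tool_rot"],s["clock"],topix(f,[.4293,-.2688,.018],s))
cv2.imwrite("pics/w2.png",f["color"][:,:,::-1])
E
```

```text
outer [ 0.4212 -0.279 ] 0.0684838563652412
bore [ 0.3997 -0.3047] 0.012945492748817783
[ 0.4827 -0.2529  0.1589] [3.1411 0.0002 1.6985] 5.75 [[248.2347 226.3709]]
```

View pics/w2.png

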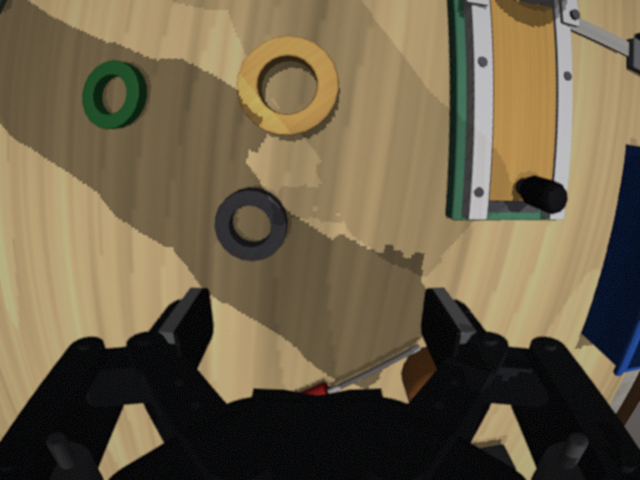

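The slide is back (knob at (545,195), at the channel end). The dark ring is at (251,223), the brass ring at (288,86). The wood shadow confuses the mask, so I'll switch it to "grey".

```bash
sed -i 's/m=cv2.inRange(h,(0,0,0),(180,95,125)); n=70/c3=f["color"].astype(int); m=((np.ptp(c3,axis=2)<22)\&(c3.max(2)<130)).astype(np.uint8)*255; n=60/' h.py
python3 - <<'E'
from h import *
ringat([.4293,-.2688]); go([.4293,-.2688,.1],97.3)
E
```

```text
outer [ 0.4311 -0.2674] 0.02996888475917016
bore [ 0.4315 -0.2659] 0.015316967647486596
shift [-0.0091 -0.0548  0.0586] turn [-0.01  0.    0.03]
```

>>> {"method": "send_rows", "body": {
  "plan": "-0.008 -0.04 0.02 0 0 0 0.085;-0.008 -0.053 0.05 0 0 0 0.085;-0.008 -0.053 0.085 0 0 0 0.085;-0.008 -0.053 0.12 0 0 0 0.085;-0.008 -0.053 0.145 0 0 0 0.085;-0.008 -0.053 0.1545 0 0 0 0.085;-0.008 -0.053 0.1545 0 0 0 0.085;-0.008 -0.053 0.1545 0 0 0 0.05;-0.008 -0.053 0.1545 0 0 0 0.05;-0.008 -0.053 0.1545 0 0 0 0.05",
  "grip_force": 40
}}

```text
clock: 6.68
position: [0.4312, -0.2681, 0.0059]
tool_rot: [3.14, 0.001, 1.698]
force: [-0.8, 0.4, 4.8]
grip_width: 0.0571
finger_force: 42.0
```

>>> {"method": "send_rows", "body": {
  "plan": "0 0 0 0 0 0 0.05;0 0 0 0 0 0 0.05;0 0 0 0 0 0 0.05"
}}

```text
clock: 6.93
position: [0.4312, -0.2681, 0.0058]
tool_rot: [3.139, 0.001, 1.698]
force: [-1.0, -0.0, 9.8]
grip_width: 0.0571
finger_force: 42.7
```

```bash
python3 - <<'E'
from h import *
s=observe();print(s["position"],s["tool_rot"]); go([*C,.18],97.3)
f=imaging.grab_frame("wrist");cv2.imwrite("pics/w3.png",f["color"][:,:,::-1])
E
```

```text
[ 0.4312 -0.2681  0.0058] [3.1394 0.0014 1.6979]
shift [ 0.2234  0.2155 -0.174 ] turn [ 0.12  0.08 -0.02]
```

View pics/w3.png

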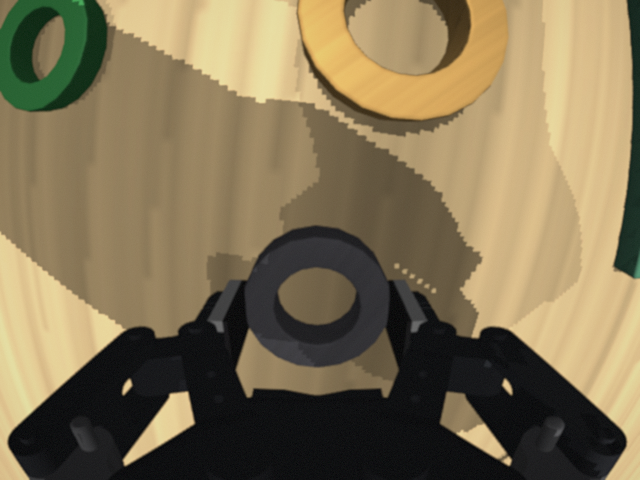

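Dark ring (317,295) gripped squarely between the pads. Lift and carry it to above the tube.

>>> {"method": "send_rows", "body": {
  "plan": "0 0 -0.03 0 0 0 0.05;0 0 -0.07 0 0 0 0.05;0 0 -0.11 0 0 0 0.05;0.02 0.02 -0.14 0 0 0 0.05;0.05 0.05 -0.155 0 0 0 0.05;0.08 0.08 -0.155 0 0 0 0.05;0.11 0.11 -0.155 0 0 0 0.05;0.14 0.14 -0.155 0 0 0 0.05;0.17 0.165 -0.155 0 0 0 0.05;0.2 0.195 -0.155 0 0 0 0.05"
}}

```text
clock: 7.82
position: [0.5969, -0.045, 0.1605]
tool_rot: [3.141, -0.0, 1.698]
force: [0.7, -0.2, -1.8]
grip_width: 0.0567
finger_force: 46.2
```

>>> {"method": "send_rows", "body": {
  "plan": "0.015 0.015 0 0 0 0 0.05;0.0225 0.0205 0.02 0 0 0 0.05;0.0225 0.0205 0.03 0 0 0 0.05;0.0225 0.0205 0.03 0 0 0 0.05;0.0225 0.0205 0.03 0 0 0 0.05"
}}

```text
clock: 8.23
position: [0.6129, -0.0237, 0.1296]
tool_rot: [-3.141, 0.0, 1.697]
force: [0.3, -0.4, -2.6]
grip_width: 0.0567
finger_force: 46.2
```

```bash
cat >> h.py <<'E'
def held():
    # ring between pads: bore (bright wood/bed seen through) not reliable; outline of grey blob's front edge at assumed top height
    s=observe();f=imaging.grab_frame("wrist"); return f,s
E
python3 - <<'E'
from h import *
s=observe();print(s["position"],s["tool_rot"],s["force"],s["grip_width"]); go([*C,.094],97.3)
f=imaging.grab_frame("wrist");cv2.imwrite("pics/w4.png",f["color"][:,:,::-1])
E
```

```text
[ 0.6129 -0.0237  0.1296] [-3.1406  0.0005  1.6966] [ 0.3212 -0.4027 -2.6056] 0.056661457457141115
shift [0.0042 0.0038 0.0356] turn [-0.06  0.03 -0.09]
```

View pics/w4.png

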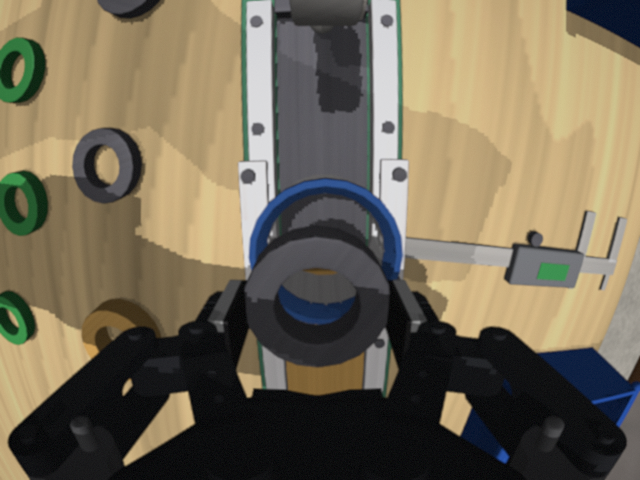

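Ring held at (317,297), level; the rim arc centre is about 8 px to the right and ahead, matching the computed 4 mm shifts. Lower into the flare.

>>> {"method": "send_rows", "body": {
  "plan": "0.0035 0.0038 0.005 0 0 0 0.05;0.0035 0.0038 0.015 0 0 0 0.05;0.0035 0.0038 0.025 0 0 0 0.05;0.0035 0.0038 0.031 0 0 0 0.05;0.0035 0.0038 0.0355 0 0 0 0.05;0.0035 0.0038 0.0355 0 0 0 0.05;0.0035 0.0038 0.0355 0 0 0 0.05"
}}

```text
clock: 8.87
position: [0.6169, -0.0188, 0.0936]
tool_rot: [-3.141, 0.0, 1.697]
force: [-0.1, -0.3, -1.7]
grip_width: 0.0567
finger_force: 46.2
```

>>> {"method": "send_rows", "body": {
  "plan": "0 0 0 0 0 0 0.085;0 0 0 0 0 0 0.085;0 0 0 0 0 0 0.085;0 0 0 0 0 0 0.085;0 0 -0.03 0 0 0 0.085;0 0 -0.065 0 0 0 0.085;0 0 -0.1 0 0 0 0.085;0 0 -0.1 0 0 0 0.085"
}}

```text
clock: 9.53
position: [0.6196, -0.0191, 0.2004]
tool_rot: [3.133, 0.001, 1.697]
force: [0.7, -0.1, 0.8]
grip_width: 0.0851
finger_force: 0.0
```

```bash
python3 - <<'E'
from h import *
s=observe();print(s["position"],s["force"]);f=imaging.grab_frame("wrist");cv2.imwrite("pics/w5.png",f["color"][:,:,::-1])
go([.44,.003,.16],97.3); print(topix(f,[[*C,.094],[*C,.038]],s))
E
```

```text
[ 0.6196 -0.0191  0.2004] [ 0.722 -0.14   0.812]
shift [ 0.0442 -0.1747  0.0365] turn [ 0.34  0.01 -0.04]
[[311.1903 226.335 ]
 [311.65   208.6471]]
```

View pics/w5.png

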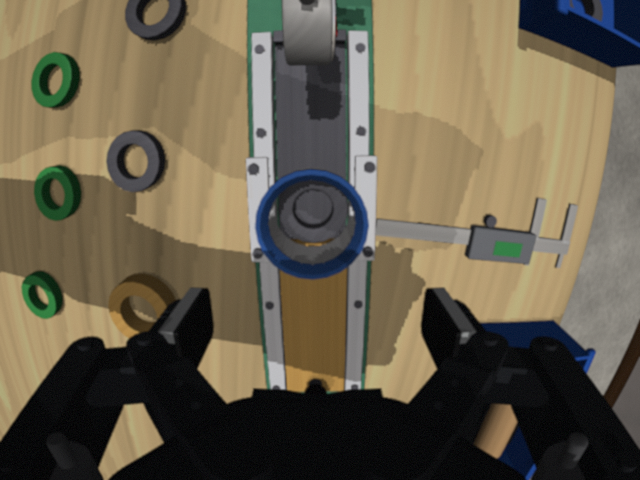

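First ring lies flat at the tube bottom: its bore at (313,208) matches the predicted (312,209). Next, the middle ring.

>>> {"method": "send_rows", "body": {
  "plan": "0.005 -0.035 0 0 0 0 0.085;0.015 -0.075 0 0 0 0 0.085;0.025 -0.115 0 0 0 0 0.085;0.035 -0.15 0.02 0 0 0 0.085;0.044 -0.175 0.0365 0 0 0 0.085;0.044 -0.175 0.0365 0 0 0 0.085;0.044 -0.175 0.0365 0 0 0 0.085;0.044 -0.175 0.0365 0 0 0 0.085"
}}

```text
clock: 10.25
position: [0.4385, 0.0029, 0.1575]
tool_rot: [3.141, 0.0, 1.698]
force: [1.0, 0.9, 0.2]
grip_width: 0.0849
finger_force: 0.0
```

```bash
python3 - <<'E'
from h import *
f,s=ringat([.4402,.0028]);print(s["position"],s["tool_rot"]); go([.4402,.0028,.004],97.3,s)
E
```

```text
outer [0.4405 0.0035] 0.029372104245907915
bore [0.4403 0.0047] 0.015904565475028293
[0.4385 0.0029 0.1575] [3.141  0.0001 1.6979]
shift [-0.0003  0.0016  0.1535] turn [ 0.03  0.01 -0.02]
```

>>> {"method": "send_rows", "body": {
  "plan": "0.0005 0.002 0.04 0 0 0 0.085;0.0005 0.002 0.08 0 0 0 0.085;0.0005 0.002 0.115 0 0 0 0.085;0.0005 0.002 0.143 0 0 0 0.085;0.0005 0.002 0.153 0 0 0 0.085;0.0005 0.002 0.153 0 0 0 0.085;0.0005 0.002 0.153 0 0 0 0.05;0.0005 0.002 0.153 0 0 0 0.05;0.0005 0.002 0.153 0 0 0 0.05;0.0005 0.002 0.153 0 0 0 0.05"
}}

```text
clock: 11.13
position: [0.4409, 0.0037, 0.006]
tool_rot: [3.139, 0.0, 1.698]
force: [-0.1, -1.4, 5.0]
grip_width: 0.057
finger_force: 41.5
```

>>> {"method": "send_rows", "body": {
  "plan": "0 0 0 0 0 0 0.05;0 0 0 0 0 0 0.05"
}}

```text
clock: 11.3
position: [0.4409, 0.0037, 0.006]
tool_rot: [3.139, 0.0, 1.698]
force: [-1.3, -1.6, 8.0]
grip_width: 0.0571
finger_force: 41.8
```

```bash
python3 - <<'E'
from h import *
s=observe();print(s["position"],s["tool_rot"]); go([*C,.155],97.3,s)
E
```

```text
[0.4409 0.0037 0.006 ] [3.1386 0.0002 1.6978]
shift [-0.0448  0.1714 -0.1485] turn [ 0.17  0.01 -0.03]
```

>>> {"method": "send_rows", "body": {
  "plan": "0 0 -0.03 0 0 0 0.05;0 0 -0.07 0 0 0 0.05;0 0 -0.11 0 0 0 0.05;-0.005 0.02 -0.14 0 0 0 0.05;-0.015 0.055 -0.148 0 0 0 0.05;-0.025 0.09 -0.148 0 0 0 0.05;-0.035 0.125 -0.148 0 0 0 0.05;-0.043 0.155 -0.148 0 0 0 0.05;-0.045 0.171 -0.148 0 0 0 0.05;-0.045 0.171 -0.148 0 0 0 0.05"
}}

```text
clock: 12.13
position: [0.618, -0.0194, 0.1536]
tool_rot: [3.139, 0.001, 1.698]
force: [-1.3, -0.3, -1.8]
grip_width: 0.0574
finger_force: 45.5
```

>>> {"method": "send_rows", "body": {
  "plan": "0 0 0.01 0 0 0 0.05;0 0 0.02 0 0 0 0.05;0 0 0.02 0 0 0 0.05;0 0 0.02 0 0 0 0.05"
}}

```text
clock: 12.47
position: [0.614, -0.0192, 0.1319]
tool_rot: [-3.14, -0.0, 1.698]
force: [0.2, 0.2, -2.0]
grip_width: 0.0569
finger_force: 45.4
```

```bash
python3 - <<'E'
from h import *
s=observe();print(s["position"],s["tool_rot"]); go([*C,.094],97.3,s)
E
```

```text
[ 0.614  -0.0192  0.1319] [-3.1402 -0.0002  1.6978]
shift [-0.0002  0.0022  0.0379] turn [-0.08 -0.01 -0.02]
```

>>> {"method": "send_rows", "body": {
  "plan": "0 0.0022 0.006 0 0 0 0.05;0 0.0022 0.016 0 0 0 0.05;0 0.0022 0.026 0 0 0 0.05;0 0.0022 0.033 0 0 0 0.05;0 0.0022 0.0375 0 0 0 0.05;0 0.0022 0.0375 0 0 0 0.05;0 0.0022 0.0375 0 0 0 0.05"
}}

```text
clock: 13.05
position: [0.6172, -0.0192, 0.0946]
tool_rot: [-3.141, 0.0, 1.697]
force: [-0.4, -0.2, -1.2]
grip_width: 0.0569
finger_force: 45.4
```

>>> {"method": "send_rows", "body": {
  "plan": "0 0 0 0 0 0 0.085;0 0 0 0 0 0 0.085;0 0 0 0 0 0 0.085;0 0 0 0 0 0 0.085;0 0 -0.03 0 0 0 0.085;0 0 -0.065 0 0 0 0.085;0 0 -0.1 0 0 0 0.085;0 0 -0.1 0 0 0 0.085;0 0 -0.1 0 0 0 0.085"
}}

```text
clock: 13.8
position: [0.6182, -0.0191, 0.197]
tool_rot: [3.138, -0.0, 1.698]
force: [-0.4, 0.2, -0.5]
grip_width: 0.0851
finger_force: 0.0
```

```bash
cat >> h.py <<'E'
def tubelook(z):
    s=observe();f=imaging.grab_frame("wrist");c=f["color"]
    u,v=topix(f,[*C,z],s)[0].astype(int);print(s["position"],s["tool_rot"],"pred",u,v)
    cv2.imwrite(f"pics/t{int(s['clock']*100)}.png",c[v-90:v+90,u-90:u+90,::-1].repeat(3,0).repeat(3,1)); return f,s
E
python3 - <<'E'
from h import *
f,s=tubelook(.056); go([.445,.152,.16],97.3,s)
E
ls pics
```

```text
[ 0.6182 -0.0191  0.197 ] [ 3.1379 -0.      1.6977] pred 314 215
shift [ 0.1916 -0.1503  0.0364] turn [ 0.21 -0.   -0.03]
crop1.png
scene0.png
side0.png
t1380.png
w1.png
w2.png
w3.png
w4.png
w5.png
wrist0.png
```

```bash
python3 - <<'E'
from h import *
g=cv2.imread("pics/t1380.png",0)[::3,::3]
for a,b in((17,27),(34,44)):
  h=cv2.HoughCircles(g,cv2.HOUGH_GRADIENT,1,4,param1=60,param2=10,minRadius=a,maxRadius=b); print(None if h is None else h[0][:4])
E
```

```text
[[88.5 90.5 21.4]
 [90.5 86.5 17.4]
 [95.5 76.5 25.2]
 [92.5 91.5 18.5]]
[[ 89.5  96.5  43.4]
 [ 91.5 100.5  40.1]
 [ 81.5  88.5  43.4]
 [ 83.5 110.5  40.1]]
```

>>> {"method": "send_rows", "body": {
  "plan": "0 -0.035 0 0 0 0 0.085;0.015 -0.075 0 0 0 0 0.085;0.035 -0.11 0 0 0 0 0.085;0.06 -0.14 0 0 0 0 0.085;0.095 -0.15 0 0 0 0 0.085;0.13 -0.15 0 0 0 0 0.085;0.165 -0.15 0.02 0 0 0 0.085;0.192 -0.15 0.036 0 0 0 0.085;0.192 -0.15 0.036 0 0 0 0.085;0.192 -0.15 0.036 0 0 0 0.085"
}}

```text
clock: 14.68
position: [0.4429, 0.1532, 0.1573]
tool_rot: [-3.139, 0.001, 1.7]
force: [0.0, -0.8, -0.5]
grip_width: 0.0852
finger_force: 0.0
```

```bash
python3 - <<'E'
from h import *
f,s=ringat([.445,.152]);print(s["position"],s["tool_rot"]); go([.445,.152,.004],97.3,s)
E
```

```text
outer [0.4445 0.1517] 0.029561460334062026
bore [0.4444 0.1532] 0.015920101054466236
[0.4429 0.1532 0.1573] [-3.1386  0.0013  1.7005]
shift [-0.0013  0.0023  0.1533] turn [-0.17  0.08  0.13]
```

Ring 2 in the tube: bore circle found at the predicted place with radius 21 px (22 expected), so it lies flat. Take the third ring.

>>> {"method": "send_rows", "body": {
  "plan": "-0.001 0.0018 0.04 0 0 0 0.085;-0.001 0.0018 0.08 0 0 0 0.085;-0.001 0.0018 0.115 0 0 0 0.085;-0.001 0.0018 0.143 0 0 0 0.085;-0.001 0.0018 0.153 0 0 0 0.085;-0.001 0.0018 0.153 0 0 0 0.085;-0.001 0.0018 0.153 0 0 0 0.05;-0.001 0.0018 0.153 0 0 0 0.05;-0.001 0.0018 0.153 0 0 0 0.05;-0.001 0.0018 0.153 0 0 0 0.05"
}}

```text
clock: 15.57
position: [0.4471, 0.1519, 0.0076]
tool_rot: [3.139, -0.001, 1.698]
force: [-0.4, -2.1, 6.2]
grip_width: 0.0572
finger_force: 41.0
```

>>> {"method": "send_rows", "body": {
  "plan": "0 0 0 0 0 0 0.05;0 0 0 0 0 0 0.05"
}}

```text
clock: 15.73
position: [0.4471, 0.1519, 0.0076]
tool_rot: [3.139, -0.001, 1.698]
force: [0.4, -3.5, 6.6]
grip_width: 0.0567
finger_force: 41.0
```

```bash
python3 - <<'E'
from h import *
s=observe();print(s["position"],s["tool_rot"]); go([*C,.155],97.3,s)
E
```

```text
[0.4471 0.1519 0.0076] [ 3.1389 -0.0007  1.6976]
shift [-0.1909  0.1465 -0.1471] turn [ 0.15 -0.04 -0.04]
```

>>> {"method": "send_rows", "body": {
  "plan": "0 0 -0.03 0 0 0 0.05;0 0 -0.07 0 0 0 0.05;-0.01 0 -0.11 0 0 0 0.05;-0.035 0 -0.14 0 0 0 0.05;-0.07 0.005 -0.147 0 0 0 0.05;-0.105 0.02 -0.147 0 0 0 0.05;-0.135 0.045 -0.147 0 0 0 0.05;-0.165 0.07 -0.147 0 0 0 0.05;-0.185 0.1 -0.147 0 0 0 0.05;-0.191 0.13 -0.147 0 0 0 0.05"
}}

```text
clock: 16.57
position: [0.6006, -0.0257, 0.155]
tool_rot: [3.139, 0.001, 1.694]
force: [0.4, 0.1, -1.7]
grip_width: 0.0569
finger_force: 45.3
```

>>> {"method": "send_rows", "body": {
  "plan": "0 0.0165 0 0 0 0 0.05;0 0.0165 0.01 0 0 0 0.05;0 0.0165 0.02 0 0 0 0.05;0 0.0165 0.02 0 0 0 0.05;0 0.0165 0.02 0 0 0 0.05"
}}

```text
clock: 16.98
position: [0.6146, -0.0192, 0.133]
tool_rot: [-3.141, -0.0, 1.698]
force: [-0.3, -0.5, -1.1]
grip_width: 0.0565
finger_force: 45.3
```

```bash
python3 - <<'E'
from h import *
s=observe();print(s["position"],s["tool_rot"]); go([*C,.0955],97.3,s)
E
```

```text
[ 0.6146 -0.0192  0.133 ] [-3.1405 -0.0001  1.6977]
shift [-0.0001  0.0017  0.0375] turn [-0.06 -0.01 -0.03]
```

>>> {"method": "send_rows", "body": {
  "plan": "0 0.0017 0.006 0 0 0 0.05;0 0.0017 0.016 0 0 0 0.05;0 0.0017 0.026 0 0 0 0.05;0 0.0017 0.033 0 0 0 0.05;0 0.0017 0.0375 0 0 0 0.05;0 0.0017 0.0375 0 0 0 0.05;0 0.0017 0.0375 0 0 0 0.05"
}}

```text
clock: 17.57
position: [0.6172, -0.0192, 0.0951]
tool_rot: [-3.141, 0.0, 1.697]
force: [-0.5, -0.0, -2.8]
grip_width: 0.0566
finger_force: 45.3
```

>>> {"method": "send_rows", "body": {
  "plan": "0 0 0 0 0 0 0.085;0 0 0 0 0 0 0.085;0 0 0 0 0 0 0.085;0 0 0 0 0 0 0.085;0 0 -0.03 0 0 0 0.085;0 0 -0.065 0 0 0 0.085;0 0 -0.1 0 0 0 0.085;0 0 -0.1 0 0 0 0.085;0 0 -0.1 0 0 0 0.085"
}}

```text
clock: 18.32
position: [0.6182, -0.019, 0.1975]
tool_rot: [3.138, -0.0, 1.698]
force: [0.8, 0.5, -1.1]
grip_width: 0.0853
finger_force: 0.0
```

```bash
python3 - <<'E'
from h import *
f,s=tubelook(.074); go([*(C-ey*.185),.2],97.3,s)
f2=imaging.grab_frame("side");c=f2["color"][190:370,280:460,::-1]
import glob
t=cv2.imread(sorted(glob.glob("pics/t*.png"))[-1]); cv2.imwrite("pics/c3.png",np.hstack([cv2.resize(t,(400,400)),cv2.resize(c,(400,400))]))
E
```

```text
[ 0.6182 -0.019   0.1975] [ 3.1379 -0.0001  1.6978] pred 314 220
shift [-0.1848  0.0003 -0.0026] turn [ 0.21 -0.   -0.02]
```

View pics/c3.png

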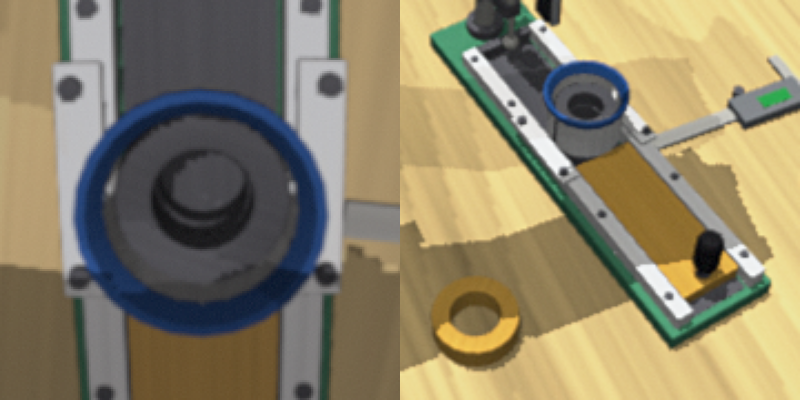

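The three rings lie flat and concentric in the tube (left panel, bore at (205,195)). The right panel shows the slide fully back, with the knob at the channel end. Go to the knob.

>>> {"method": "send_rows", "body": {
  "plan": "-0.04 0 0 0 0 0 0.085;-0.08 0 0 0 0 0 0.085;-0.12 0 0 0 0 0 0.085;-0.155 0 0 0 0 0 0.085;-0.185 0.0005 0 0 0 0 0.085;-0.185 0.0005 0.03 0 0 0 0.085;-0.185 0.0005 0.06 0 0 0 0.085;-0.185 0.0005 0.07 0 0 0 0.085;-0.185 0.0005 0.07 0 0 0 0.085;-0.185 0.0005 0.07 0 0 0 0.085"
}}

```text
clock: 19.25
position: [0.6411, -0.2023, 0.1253]
tool_rot: [-3.14, -0.0, 1.698]
force: [0.3, -0.8, 0.5]
grip_width: 0.0854
finger_force: 0.0
```

```bash
python3 - <<'E'
from h import *
s=observe();print(s["position"],feed(s["position"])); go([*(C-ey*.185),.057],97.3,s)
E
```

```text
[ 0.6411 -0.2023  0.1253] [-0.0008 -0.1849]
shift [-0.0001  0.0009  0.0683] turn [-0.06 -0.01 -0.01]
```

>>> {"method": "send_rows", "body": {
  "plan": "0 0.001 0.03 0 0 0 0.085;0 0.001 0.055 0 0 0 0.085;0 0.001 0.068 0 0 0 0.085;0 0.001 0.068 0 0 0 0.085;0 0.001 0.068 0 0 0 0.02;0 0.001 0.068 0 0 0 0.02;0 0.001 0.068 0 0 0 0.02;0 0.001 0.068 0 0 0 0.02;0 0.001 0.068 0 0 0 0.02;0 0.001 0.068 0 0 0 0.02",
  "grip_force": 30
}}

```text
clock: 20.08
position: [0.6425, -0.2025, 0.0583]
tool_rot: [3.141, 0.0, 1.698]
force: [-1.8, 2.1, 7.5]
grip_width: 0.0227
finger_force: 29.0
```

>>> {"method": "send_rows", "body": {
  "plan": "0 0 0 0 0 0 0.02;0 0 0 0 0 0 0.02;0 0 0 0 0 0 0.02"
}}

```text
clock: 20.33
position: [0.6424, -0.2025, 0.0583]
tool_rot: [3.141, 0.0, 1.698]
force: [-2.6, 1.4, 8.7]
grip_width: 0.0225
finger_force: 29.0
```

>>> {"method": "send_rows", "body": {
  "plan": "0.005 0 0 0 0 0 0.02;0.013 0 0 0 0 0 0.02;0.023 0 0 0 0 0 0.02;0.033 -0.0005 0 0 0 0 0.02;0.043 -0.0005 0 0 0 0 0.02;0.053 -0.0005 0 0 0 0 0.02;0.063 -0.001 0 0 0 0 0.02;0.073 -0.001 0 0 0 0 0.02;0.083 -0.001 0 0 0 0 0.02;0.09 -0.001 0 0 0 0 0.02"
}}

```text
clock: 21.17
position: [0.63, -0.1129, 0.0583]
tool_rot: [3.141, 0.001, 1.698]
force: [-2.6, -4.7, 10.3]
grip_width: 0.0228
finger_force: 30.5
```

```bash
python3 - <<'E'
from h import *
s=observe();print(s["position"],feed(s["position"]),s["force"])
E
```

```text
[ 0.63   -0.1129  0.0583] [ 0.0006 -0.0948] [-2.6451 -4.6781 10.3034]
```

>>> {"method": "send_rows", "body": {
  "plan": "0.006 0 0 0 0 0 0.02;0.012 0 0 0 0 0 0.02;0.016 -0.0003 0 0 0 0 0.02;0.019 -0.0003 0 0 0 0 0.02;0.021 -0.0003 0 0 0 0 0.02;0.022 -0.0003 0 0 0 0 0.02;0.022 -0.0003 0 0 0 0 0.02;0.022 -0.0003 0 0 0 0 0.02"
}}

```text
clock: 21.83
position: [0.6271, -0.0925, 0.0583]
tool_rot: [3.14, 0.001, 1.697]
force: [-1.1, -6.2, 8.7]
grip_width: 0.0226
finger_force: 30.4
```

```bash
python3 - <<'E'
from h import *
s=observe();print(s["position"],feed(s["position"]),s["force"])
E
```

```text
[ 0.6271 -0.0925  0.0583] [ 0.0006 -0.0742] [-1.1011 -6.174   8.722 ]
```

>>> {"method": "send_rows", "body": {
  "plan": "0.0015 0 0 0 0 0 0.02;0.003 0 0 0 0 0 0.02;0.003 0 0 0 0 0 0.02;0.003 0 0 0 0 0 0.02"
}}

```text
clock: 22.17
position: [0.6271, -0.092, 0.0583]
tool_rot: [3.139, 0.004, 1.695]
force: [2.3, -17.4, 3.3]
grip_width: 0.0224
finger_force: 29.9
```

At the stop (17 N, no further motion). Release and rise.

>>> {"method": "send_rows", "body": {
  "plan": "0 0 0 0 0 0 0.085;0 0 0 0 0 0 0.085;0 0 0 0 0 0 0.085;0 0 0 0 0 0 0.085;0 0 -0.03 0 0 0 0.085;0 0 -0.065 0 0 0 0.085;0 0 -0.1 0 0 0 0.085;0 0 -0.14 0 0 0 0.085;0 0 -0.15 0 0 0 0.085;0 0 -0.15 0 0 0 0.085"
}}

```text
clock: 23.0
position: [0.6278, -0.0885, 0.2109]
tool_rot: [3.136, 0.001, 1.698]
force: [-0.1, 0.9, -0.4]
grip_width: 0.0847
finger_force: 0.0
```

```bash
python3 - <<'E'
from h import *
s=observe();f=imaging.grab_frame("wrist");f2=imaging.grab_frame("side");g=imaging.grab_frame("scene")
print(s["position"],s["force"],topix(f,[[*(C-ey*.074),.088],[*C,.072],[*(C+ey*.11),.038]],s))
c=lambda i,x0,y0,x1,y1,w,h:cv2.resize(i["color"][y0:y1,x0:x1,::-1],(w,h))
cv2.imwrite("pics/fin.png",np.vstack([np.hstack([c(f2,290,170,450,330,400,300),c(g,210,190,410,330,400,300)]),np.hstack([c(f,200,0,440,240,400,300),c(f2,180,130,480,430,400,300)])]))
E
```

```text
[ 0.6278 -0.0885  0.2109] [-0.0985  0.9235 -0.3602] [[314.1148 225.8752]
 [312.9193 124.4345]
 [311.7079  -0.1286]]
```

View pics/fin.png

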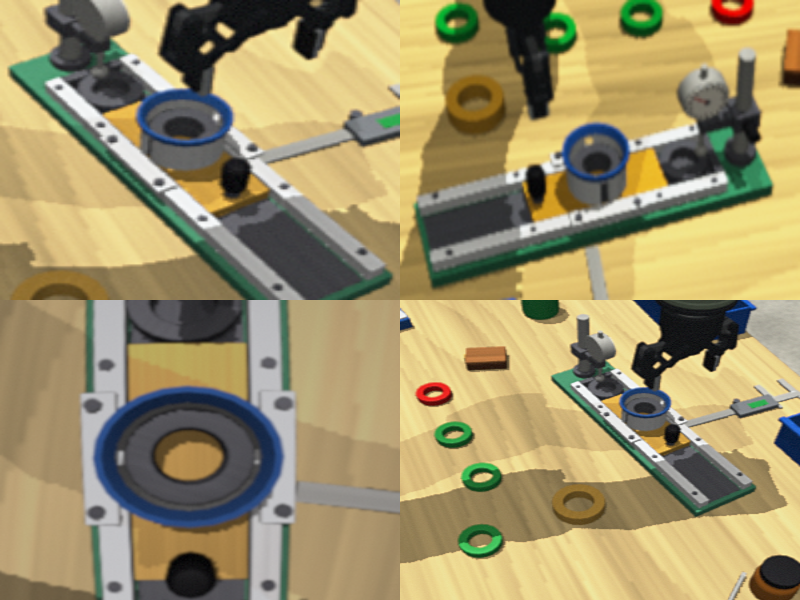

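The slide is home, and the fed ring sits under the gauge tip (top-right panel, about (685,160)). Two rings lie flat in the tube on the slide (bottom-left panel, (188,455)), and the bystanders are where they were. Handing in.

```bash
python3 -c "
from workcell import bot
print(bot.job_done())"
```

```text
the job is handed in; nothing more can be done
None
```

The job is handed in at about 23 s of the 72 s allowed: the slide was drawn back, all three rings were loaded flat, and the slide was pushed home. The final pictures show the bottom ring under the gauge tip, two rings flat in the tube, and the gauge and bystanders undisturbed; the judging result was not shown to me.

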